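# Feed a dried-out block of clay through the dust flap of the reclaim box

### The job

Feed the cracked, dried-out rectangular block of clay into the reclaim box: without gripping or lifting it, push it gently with the fingertips along the feed shelf and in through the hanging dust flap until it tips over the inner edge and slides down the chute. Draw the fingers back out so that the flap swings shut, and leave the plaster moulds and everything else on the bench where they are.

Things in the scene. Friction and masses are not known exactly. Their poses are not given: they have to be found in the camera images.
- reclaim_box: Dry-clay reclaim box fixed to the bench: grey sheet-metal cabinet 380 mm wide, 360 deep, 330 high, clear window in its roof, steel feed shelf in front. Origin on the bench under the middle of the opening's front edge; x points level into the box (feed direction, mostly world +y), y to the left when feeding, z up. The front wall's outer face is the plane x = 0; it is 12 mm thick.
- shelf_edge (a point): Middle of the front edge of the feed shelf, on its top: 240 mm before the front wall, 150 mm above the bench. Shelf 380 mm wide, level with the sill without a step; front edge open, lips 11 mm high at its two sides. A switch box (55 mm wide, 38 mm proud) hangs on the front wall 145 mm right (-y) of the opening's middle, 72 to 158 mm above the shelf. Axes as the box's.
- sill (a point): Middle of the lower front edge of the feed opening, at the shelf's level (150 mm above the bench); axes as those of the box. The opening is 140 mm wide (y -70 to +70) and 100 mm high, with solid wall beside and above it. The level sill goes on 60 mm inside to chute_lip.
- chute_lip (a point): Middle of the inner edge of the sill, 60 mm inside the front face, at the shelf's level. From here a steel chute falls at 48 degrees to the floor of the scrap drawer 120 mm lower: what is pushed more than halfway over this edge tips and slides down by itself. Axes as those of the box.
- flap_hinge (a point): Middle of the flap's hinge rod, 98 mm above the shelf's level and 3 mm inside the front face; the rod runs along the box's y. Axes as those of the box.
- flap (a joint): Angle of the flap about its top rod: 0 hanging straight down, shut; grows to at most 1.45 rad as it swings inward (it cannot swing outward). Aluminium sheet 134 mm wide, 94 mm long, 3 mm thick, 0.12 kg, hung freely: a light push opens it, released it falls shut by its own weight within a second. It rides over what is slid under it and drops behind it.
- flap_edge (a point): Middle of the flap's lower edge, 94 mm below the hinge; when shut about 4 mm above the shelf's level.
- block: The piece to feed in: a rectangular block of bone-dry grey clay with a crack in its flat top, 100 mm long (its x), 80 mm wide (its y), 36 mm high, about 0.5 kg. Origin: centre of its underside; z up. It starts on the feed shelf before the opening, its x roughly along the feed direction, turned and to one side by varying amounts. On the level it stops sliding when no longer pushed.
- round_mould: Round plaster mould, 62 mm across, 34 mm high, standing on the feed shelf at one side near the front wall. Stays. Origin: centre of its underside.
- hex_mould: Six-sided plaster mould, 54 mm across flats, 30 mm high, on the feed shelf at the other side near the front wall. Stays. Origin: centre of its underside.
- jug_mould: Tall two-part plaster mould with two dark bands, 110 x 111 x 120 mm high, on the bench. Stays. Origin: centre of its underside.
- slip_jug: White plastic measuring jug with slip and brushes, 86 mm across, 110 mm high (handles to 190 mm), on the bench. Stays. Origin: centre of its underside.
- guide_stick: Flat wooden guide stick with a blue end, 300 x 24 x 7 mm, on the bench. Stays. Origin: centre of its underside; x along it.
- modelling_tool: Wooden modelling tool, 195 mm long, 18 mm wide, 8 mm high, on the bench. Stays. Origin: centre of its 170 mm handle's underside; x along it.
- glaze_jar: Glaze jar with a black cap, 68 mm across, 85 mm high, on the bench. Stays. Origin: centre of its underside.
- kiln_prop: Upright fired-clay kiln prop, 38 mm across, 75 mm high, on the bench. Stays. Origin: centre of its underside.
Not all that is in view belongs to the job. What is shaped like the block but yellow is not meant.

How it is judged:
By the outcome, as a careful person would: the job done as asked, in the order asked, and still so for the second after the job is handed in, with the robot touching nothing.
It also fails if it takes over 54 s, if anything falls off the work surface, if the arm or the gripper's body presses on something with over 40 N, if the wrist force passes 120 N, or if a joint passes its speed limit or range.

### The arm

A 6-joint arm with a two-finger parallel gripper is mounted at the origin on the work surface. World frame = base frame: x ahead of the robot, y to its left, z up, the work surface at z = 0. Lengths are in m, angles in rad, forces in N, time in s.
With the tool pointing down it reaches from about 0.4 to 0.825 m from the base axis. Payload 7 kg.
Tool frame: the origin (TCP) lies at the very end of the fingers, on their centre line; the grasp point (between the pads) lies 19 mm behind it; z points along the fingers, y is the direction in which the jaws open and shut (so a half turn about z gives the same grasp; the last joint's range is limited). The gripper opens to 88 mm and grips with 3 to 60 N. Pads are 19 mm wide; open, the fingers measure 130 mm over their backs; the gripper's body (78 mm by 193 mm) begins 47 mm behind the grasp point.
Start: joints at [-0.897, 0.359, 0.012, 0, -1.224, -0.288], TCP at [0.254, -0.625, 0.227] pointing down, gripper open.
Joint ranges: [-3.07, 3.07], [-1.43, 2.12], [-1.02, 1.25], [-3.03, 1.67], [-3.05, -0], [-3.03, 3.03]. Speed limits (rad/s): [2.39, 2.39, 3.01, 3.14, 3.14, 3.14].

### API

Orientations are given as [roll, pitch, yaw] about the fixed x, y, z axes, in that order (R = Rz(yaw) Ry(pitch) Rx(roll)).
In Python, from station import arm gives the robot as it stands.
- The arm moves only by the shell command python3 -m inch 'ROWS' [FORCE]. ROWS is text: rows parted by semicolons, each of 7 numbers parted by spaces: the closure, from 0 (fully open) to 1 (shut), then the shift along the tool's x, y, z each as a share of 300 mm, from -1 to 1, then the turn, a rotation vector about the tool's x, y, z each as a share of 60 degrees, from -1 to 1. In form: grip tx ty tz rx ry rz; .... A call has 1 to 12 rows; each row is the pose to reach, as a shift and turn from the pose commanded when the call began, along the tool's axes at that moment; what a row does not reach only later rows make up. A row lasts 1/10 s, in which the tool goes at most 50 mm and 8.59 degrees, less where a joint would pass 70% of its speed; a pose out of reach is approached as far as the arm can. A call with a number of a shift or a turn outside -1 to 1 is refused whole. A call with a gripper value outside its range is refused whole. The fingers move at their own pace and stop on an object; FORCE is the grip in N (left out, the last holds). Time passes only in rows, so rows that repeat a pose let the fingers close. It gives the time, the measured TCP pose, the force and the opening at its end, in the units of the state.
- arm.get_state(): the state, without advancing time (a new reading comes with each control period).
- arm.grab_frame(name): name is "side" or "top"; returns a dict with "img" (400x640x3 uint8, red, green, blue), "range_z" (400x640 float32, m along the optical axis (not along the pixel's ray), 0 where there is no reading), "fx", "fy", "cx", "cy" (pixels), "dist" ([k1, k2, p1, p2, k3] as OpenCV has them; the pictures are not rectified), "extrinsics" (4x4, takes a point from world to camera coordinates). Camera axes: x right, y up, looking along -z (the intrinsics and any distortion apply to the point x, -y, -z); pixel columns grow to the right and rows downward; lengths in m; the calibration is good to about 2 mm. A picture is of the moment at which its call begins.
- arm.job_done(): hands the job in, once; it reports no verdict.
The state is a dict: "t": time; "q": joint angles; "qd": joint speeds; "joint_efforts": joint torques, N m; "eef_pos": TCP position; "ee_rot": TCP orientation; "force": force on the tool from outside, world axes, zero at the start; "moment": the same for the moment, N m; "width": finger opening in m.
Only numpy, scipy, OpenCV 4.12 (cv2) and the standard library are available. Lean on these libraries where they do the work, as an engineer would, in place of code of your own. Each camera call takes 0.05 s, during which the arm holds its last target.

## Working session

There is one attempt and no reset: what is moved stays moved. The work goes in short steps, Python scripts to look and compute and a shell command to move; the robot and the scene stay as the last step left them, time stands still between calls to the robot, and variables do not carry over. Pictures are saved under pics/ and viewed, and the job is handed in when it is done.

```bash
mkdir -p pics; ls
python3 - <<'E'
from station import arm
import cv2,numpy as np
s=arm.get_state(); print({k:np.round(v,3) for k,v in s.items()})
for n in("side","top"):
    f=arm.grab_frame(n); np.savez(f"pics/{n}0.npz",**f)
    cv2.imwrite(f"pics/{n}0.png",f["img"][:,:,::-1])
    print(n,f["fx"],f["fy"],f["cx"],f["cy"],f["dist"]);print(np.round(f["extrinsics"],3))
E
```

```text
pics
{'t': np.float64(0.0), 'q': array([-0.897,  0.359,  0.011, -0.   , -1.224, -0.288]), 'qd': array([-0.001, -0.   , -0.001, -0.001,  0.001,  0.   ]), 'joint_efforts': array([ 0.0000e+00, -5.8271e+01,  2.9305e+01,  6.9970e+00,  7.0000e-03,
       -0.0000e+00]), 'eef_pos': array([ 0.254, -0.625,  0.226]), 'ee_rot': array([ 3.14 , -0.   , -2.756]), 'force': array([-0.232, -0.172,  0.855]), 'moment': array([ 0.003, -0.011, -0.064]), 'width': np.float64(0.088)}
side 390.6345563453072 390.6345563453072 318.6977525214751 207.31037986632424 [-0.08088634  0.          0.          0.          0.        ]
[[ 0.999 -0.047  0.013 -0.538]
 [ 0.021  0.638  0.769  0.   ]
 [-0.044 -0.768  0.639 -1.434]
 [ 0.     0.     0.     1.   ]]
top 442.1750881302891 442.1750881302891 317.0049169495502 208.84435532775439 [-0.01879549  0.          0.          0.          0.        ]
[[ 0.013 -1.     0.015 -0.241]
 [ 0.993  0.014  0.118 -0.527]
 [-0.118  0.014  0.993 -1.273]
 [ 0.     0.     0.     1.   ]]
```

View pics/side0.png

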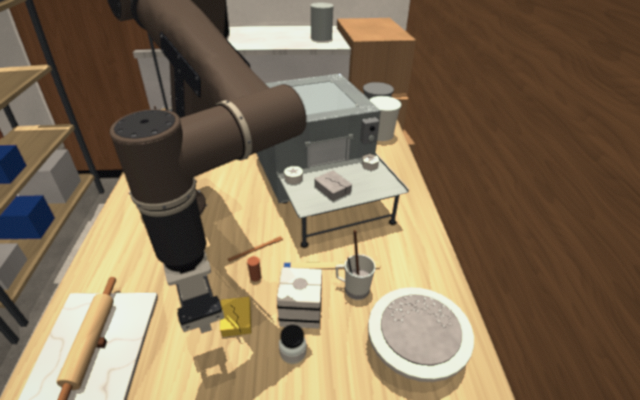

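View pics/top0.png

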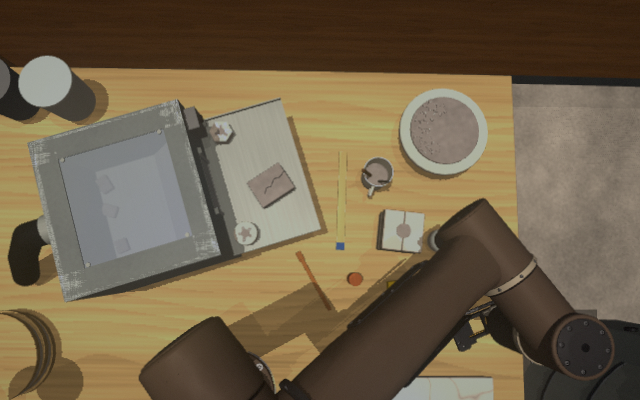

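```bash
cat > h.py <<'E'
import numpy as np,cv2
from scipy.spatial.transform import Rotation as Rn
def load(n): return dict(np.load(f"pics/{n}.npz"))
def ray(f,uv):
    K=np.array([[f["fx"],0,f["cx"]],[0,f["fy"],f["cy"]],[0,0,1]],float)
    p=cv2.undistortPoints(np.array(uv,float).reshape(-1,1,2),K,f["dist"]).reshape(-1,2)
    E=f["extrinsics"];d=np.c_[p[:,0],-p[:,1],-np.ones(len(p))]@E[:3,:3]
    return -E[:3,:3].T@E[:3,3],d
def onz(f,uv,z):
    o,d=ray(f,uv);t=(z-o[2])/d[:,2];return o+t[:,None]*d
def cloud(f):
    v,u=np.mgrid[0:400,0:640];uv=np.c_[u.ravel(),v.ravel()]
    o,d=ray(f,uv);return (o+d*f["range_z"].reshape(-1,1)).reshape(400,640,3)
def proj(f,P):
    K=np.array([[f["fx"],0,f["cx"]],[0,f["fy"],f["cy"]],[0,0,1]],float)
    c=np.atleast_2d(P)@f["extrinsics"][:3,:3].T+f["extrinsics"][:3,3];c=c*[1,-1,-1]
    return cv2.projectPoints(c,np.zeros(3),np.zeros(3),K,f["dist"])[0].reshape(-1,2)
E
python3 - <<'E'
from h import *
f=load("top0");g=load("side0")
c=f["img"][80:280,170:350];cv2.imwrite("pics/topc.png",cv2.resize(c,None,fx=4,fy=3.0*4/3*0.75,interpolation=cv2.INTER_CUBIC)[:,:,::-1])
c=g["img"][70:240,240:420];cv2.imwrite("pics/sidec.png",cv2.resize(c,None,fx=3.5,fy=3.5,interpolation=cv2.INTER_CUBIC)[:,:,::-1])
C=cloud(f)
for uv in [(271,186),(260,150),(280,220),(245,232),(222,132),(210,160),(170,130),(355,278),(400,230)]: print(uv,C[uv[1],uv[0]].round(3))
C=cloud(g)
for uv in [(333,184),(320,205),(293,173),(371,160)]: print(uv,C[uv[1],uv[0]].round(3))
E
```

```text
(271, 186) [ 0.57  -0.111  0.188]
(260, 150) [ 0.675 -0.075  0.15 ]
(280, 220) [ 0.484 -0.134  0.15 ]
(245, 232) [ 0.449 -0.046  0.18 ]
(222, 132) [0.716 0.025 0.177]
(210, 160) [0.646 0.061 0.145]
(170, 130) [0.673 0.113 0.332]
(355, 278) [ 0.331 -0.343  0.078]
(400, 230) [ 0.465 -0.463  0.116]
(333, 184) [ 0.575 -0.13   0.188]
(320, 205) [ 0.532 -0.185  0.148]
(293, 173) [ 0.448 -0.059  0.184]
(371, 160) [0.72  0.016 0.182]
```

Run:
```python
from h import *
f=load("top0");c=f["img"][80:280,170:350];cv2.imwrite("pics/topc.png",cv2.resize(c,None,fx=3,fy=3,interpolation=cv2.INTER_CUBIC)[:,:,::-1])
```

```text
(no output)
```

View pics/topc.png

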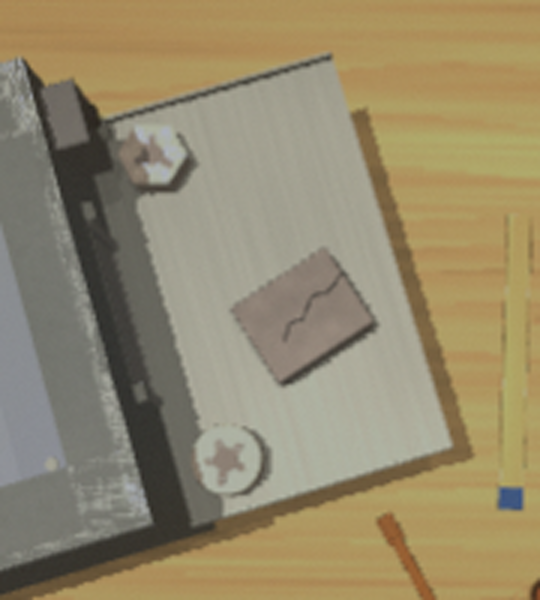

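View pics/sidec.png

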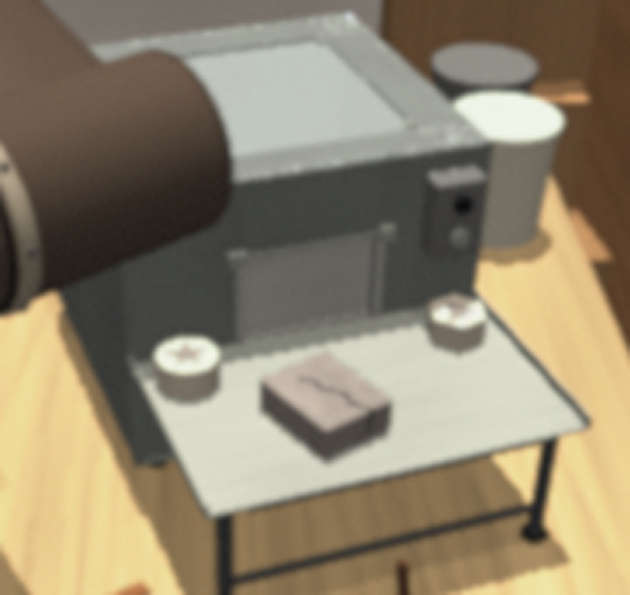

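```bash
cat > meas.py <<'E'
from h import *
def box():
    f=load("top0")
    c=lambda p:[(170+(a+.5)/3-.5,80+(b+.5)/3-.5) for a,b in p]
    S=onz(f,c([(331,57),(453,449)]),0.15)
    return S
def boxframe():
    S=box();m=S.mean(0);y=(S[0]-S[1]) # right -> ?
    return S
E
python3 - <<'E'
from meas import *
f=load("top0");g=load("side0")
S=box();print("shelf corners",S.round(3),np.linalg.norm(S[0]-S[1]))
c=lambda p:[(170+(a+.5)/3-.5,80+(b+.5)/3-.5) for a,b in p]
B=onz(f,c([(323,249),(376,322),(282,379),(233,311)]),0.186);print(B.round(3),[np.linalg.norm(B[i]-B[i-1]).round(3) for i in range(4)])
cs=lambda p:[(240+(a+.5)/3.5-.5,70+(b+.5)/3.5-.5) for a,b in p]
S2=onz(g,cs([(588,421),(216,514)]),0.15);print("side shelf",S2.round(3),np.linalg.norm(S2[0]-S2[1]))
B2=onz(g,cs([(323,352),(391,402),(328,434),(262,394)]),0.186);print(B2.round(3))
# depth: front wall plane normal from side cloud
C=cloud(g).reshape(-1,3)
# feed direction by shelf edge
for Sx in(S,S2):
    d=Sx[1]-Sx[0];d/=np.linalg.norm(d) # toward low x
    fx=np.array([d[1],-d[0],0]); fx*=np.sign(fx[1]);m=Sx.mean(0);print("feed yaw",np.degrees(np.arctan2(fx[1],fx[0])),"edge mid",m,"sill",m+.24*fx)
# front wall depth points
m=(C[:,2]>.2)&(C[:,2]<.31)&(C[:,0]>.45)&(C[:,0]<.72)&(C[:,1]>-.05)&(C[:,1]<.15)
P=C[m];print(len(P));
A=np.c_[P[:,0],np.ones(len(P))];
r=np.ones(len(P),bool)
for _ in range(8):
    k=np.linalg.lstsq(A[r],P[r,1],rcond=None)[0];e=P[:,1]-A@k;r=abs(e)<max(.006,2*np.median(abs(e[r])))
print("wall y=",k,"yaw",90+np.degrees(np.arctan(k[0])),e[r].std(),r.sum())
# mask block in top
for nm,F,B_ in(("top",f,B),("side",g,B2)):
    Cc=cloud(F);mm=(abs(Cc[:,:,2]-.187)<.008)&(abs(Cc[:,:,0]-.57)<.1)&(abs(Cc[:,:,1]+.12)<.09)
    v,u=np.nonzero(mm);P=onz(F,np.c_[u,v],.186)
    rc=cv2.minAreaRect((P[:,:2]*1000).astype(np.float32));print(nm,rc,len(P),B_.mean(0))
E
```

```text
shelf corners [[ 0.822 -0.126  0.15 ]
 [ 0.461 -0.243  0.15 ]] 0.37920807477059093
[[ 0.633 -0.126  0.186]
 [ 0.568 -0.174  0.186]
 [ 0.517 -0.093  0.186]
 [ 0.576 -0.049  0.186]] [np.float64(0.096), np.float64(0.08), np.float64(0.096), np.float64(0.074)]
side shelf [[ 0.825 -0.118  0.15 ]
 [ 0.473 -0.24   0.15 ]] 0.37240153564826045
[[ 0.578 -0.05   0.186]
 [ 0.634 -0.132  0.186]
 [ 0.573 -0.177  0.186]
 [ 0.517 -0.116  0.186]]
feed yaw 107.9506892984556 edge mid [ 0.64128992 -0.18452638  0.15      ] sill [0.56732231 0.04379093 0.15      ]
feed yaw 109.09814363680893 edge mid [ 0.64868131 -0.17908654  0.15      ] sill [0.57015636 0.04770374 0.15      ]
2110
wall y= [ 0.32037738 -0.13933168] yaw 107.7642833261113 0.0024311070392120902 1765
top ((548.9588623046875, -84.48773193359375), (92.56575775146484, 181.32391357421875), 44.1166877746582) 1168 [ 0.5736047  -0.11030287  0.186     ]
side ((548.0360717773438, -88.10641479492188), (95.20774841308594, 184.21714782714844), 42.337955474853516) 526 [ 0.57524547 -0.11857088  0.186     ]
```

```bash
cat >> h.py <<'E'
YAW=np.radians(107.9)
SILL=np.array([.567,.043,.15])
FX=np.array([np.cos(YAW),np.sin(YAW),0]);FY=np.array([-FX[1],FX[0],0])
RB=np.c_[FX,FY,[0,0,1]]
def b2w(p): return SILL+RB@np.array(p,float)
def w2b(p): return (np.atleast_2d(p)-SILL)@RB
def st():
    from station import arm
    s=arm.get_state();R=Rn.from_euler("xyz",s["ee_rot"]).as_matrix();return s,R
def shares(pb,Rt=None):
    """target TCP in box coords, target R in box coords -> shares"""
    s,R=st();d=R.T@(b2w(pb)-s["eef_pos"])/.3
    r=np.zeros(3) if Rt is None else Rn.from_matrix(R.T@RB@Rt).as_rotvec(degrees=True)/60
    print("now",w2b(s["eef_pos"])[0].round(4),"shift",d.round(3),"turn",r.round(3),"t",round(s["t"],2),"F",s["force"].round(1),"rotbox",(RB.T@R).round(2).tolist(),"q",s["q"].round(2))
def tiltR(a):
    """tool z pointing feed-ward, a deg above straight down; a=0 down; jaw along box y"""
    a=np.radians(a);z=np.array([np.sin(a),0,-np.cos(a)]);y=np.array([0,1.,0]);x=np.cross(y,z);return np.c_[x,y,z]
SIDE=np.c_[[0,1,0],[1,0,0],[0,0,-1]].astype(float)
E
python3 - <<'E'
from h import *
g=load("side0")
# flap jambs onto wall plane x_b=0
cs=lambda p:[(240+(a+.5)/3.5-.5,70+(b+.5)/3.5-.5) for a,b in p]
o,d=ray(g,cs([(237,255),(388,230),(241,340),(373,316)]))
ob=w2b(o)[0];db=d@RB;t=-ob[0]/db[:,0];print((ob+t[:,None]*db).round(3))
print("block",w2b([.5745,-.1115,.186]).round(3),"round",w2b([.448,-.05,.15]).round(3),"hex",w2b([.718,.02,.15]).round(3))
shares([-.145,.125,.15],SIDE)
E
```

```text
[[ 0.     0.073  0.102]
 [ 0.    -0.086  0.1  ]
 [ 0.     0.069  0.003]
 [ 0.    -0.076  0.001]]
block [[-0.149  0.04   0.036]] round [[-0.052  0.142  0.   ]] hex [[-0.068 -0.137  0.   ]]
now [-0.5394  0.5033  0.0757] shift [-1.354  1.219 -0.246] turn [ 0.001 -0.     0.07 ] t 0.1 F [ 0.3  0.4 -0.3] rotbox [[-0.07, 1.0, 0.0], [1.0, 0.07, 0.0], [0.0, 0.0, -1.0]] q [-0.9   0.36  0.01 -0.   -1.22 -0.29]
```

```bash
python3 -m inch '0.5 0 0 -0.16 0 0 0; 0.5 -0.1 0.09 -0.25 0 0 0; 0.5 -0.7 0.63 -0.25 0 0 0.07; 0.5 -0.7 0.63 -0.25 0 0 0.07; 0.5 -0.7 0.63 -0.25 0 0 0.07; 0.5 -0.7 0.63 -0.25 0 0 0.07; 0.5 -0.7 0.63 -0.25 0 0 0.07;0.5 -0.7 0.63 -0.25 0 0 0.07;0.5 -0.7 0.63 -0.25 0 0 0.07'; python3 -c "
from h import *
shares([-.145,.125,.15],SIDE)"
```

```text
t: 1.0
eef_pos: [0.3779, -0.3703, 0.3017]
ee_rot: [-3.141, 0.0, -2.827]
force: [-0.3, 0.0, 0.6]
width: 0.0437
now [-0.3352  0.307   0.1517] shift [-0.608  0.632  0.006] turn [-0.     0.     0.003] t 1.0 F [-0.3  0.   0.6] rotbox [[-0.0, 1.0, -0.0], [1.0, 0.0, -0.0], [-0.0, -0.0, -1.0]] q [-0.4   0.07 -0.18 -0.   -1.31 -0.85]
```

```bash
python3 -m inch '0.5 -0.58 0.63 0 0 0 0;0.5 -0.58 0.63 0 0 0 0;0.5 -0.58 0.63 0 0 0 0;0.5 -0.58 0.63 0 0 0 0;0.5 -0.58 0.63 0 0 0 0;0.5 -0.58 0.63 0 0 0 0;0.5 -0.58 0.63 0 0 0 0;0.5 -0.58 0.63 0 0 0 0'
python3 - <<'E'
from h import *
shares([-.145,.135,.014],SIDE)
from station import arm
for n in("top","side"):
    f=arm.grab_frame(n); np.savez(f"pics/{n}1.npz",**f)
    cv2.imwrite(f"pics/{n}1.png",f["img"][:,:,::-1])
E
```

```text
t: 1.8
eef_pos: [0.4846, -0.1391, 0.3012]
ee_rot: [3.142, -0.001, -2.83]
force: [-0.9, -0.2, 0.4]
width: 0.0437
now [-0.1479  0.1344  0.1512] shift [0.002 0.01  0.457] turn [ 0.    -0.001 -0.001] t 1.8 F [-0.9 -0.2  0.4] rotbox [[0.0, 1.0, 0.0], [1.0, -0.0, 0.0], [0.0, 0.0, -1.0]] q [ 0.11  0.03 -0.23  0.   -1.31 -1.37]
```

View pics/side1.png

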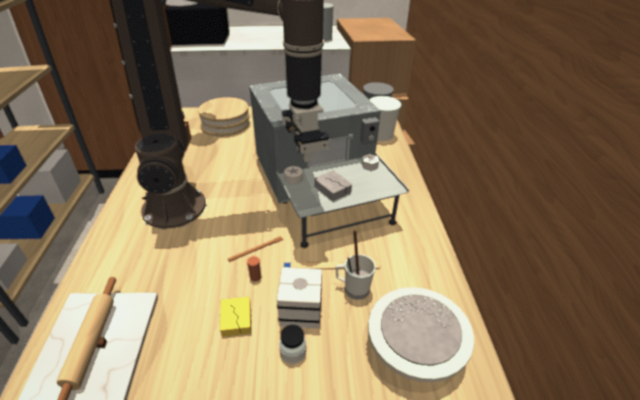

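View pics/top1.png

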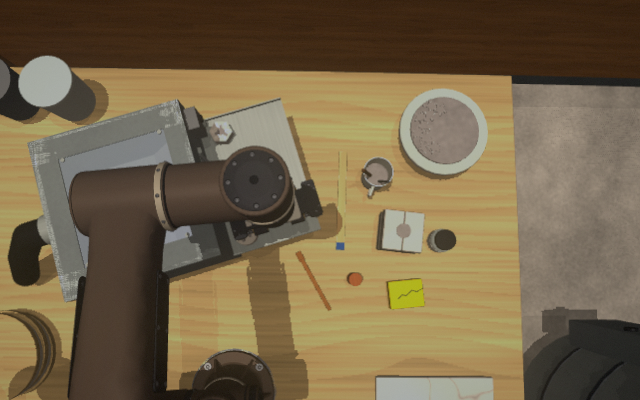

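Grey cracked block is at side (333,184); the yellow look-alike at (236,316) is left alone. The fingers hover over the shelf left of the block; descending.

```bash
python3 -m inch '0.5 0 0.01 0.15 0 0 0;0.5 0 0.01 0.3 0 0 0;0.5 0 0.01 0.4 0 0 0;0.5 0 0.01 0.455 0 0 0;0.5 0 0.01 0.455 0 0 0;0.5 0 0.01 0.455 0 0 0'
python3 - <<'E'
from h import *
shares([-.145,.046,.014],SIDE)
from station import arm
f=arm.grab_frame("side"); c=f["img"][70:240,240:420];cv2.imwrite("pics/s2.png",cv2.resize(c,None,fx=3.5,fy=3.5,interpolation=cv2.INTER_CUBIC)[:,:,::-1])
E
```

```text
t: 2.5
eef_pos: [0.484, -0.1361, 0.1657]
ee_rot: [-3.141, -0.0, -2.83]
force: [-0.4, -0.3, -0.2]
width: 0.0437
now [-0.145   0.134   0.0157] shift [-0.293  0.     0.006] turn [-0.    -0.    -0.001] t 2.5 F [-0.4 -0.3 -0.2] rotbox [[0.0, 1.0, -0.0], [1.0, -0.0, 0.0], [0.0, -0.0, -1.0]] q [ 0.12  0.13 -0.45  0.   -1.   -1.38]
```

View pics/s2.png

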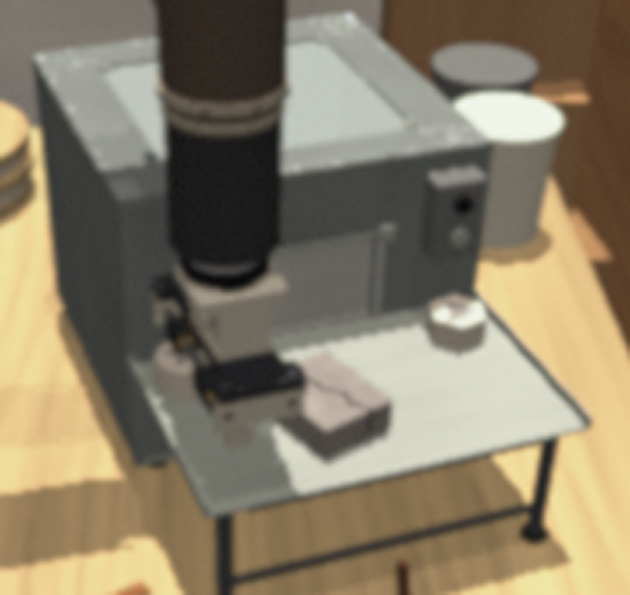

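```bash
python3 -m inch '0.5 -0.03 0 0 0 0 0;0.5 -0.06 0 0 0 0 0;0.5 -0.09 0 0 0 0 0;0.5 -0.115 0 0 0 0 0;0.5 -0.14 0 0 0 0 0;0.5 -0.165 0 0 0 0 0;0.5 -0.19 0 0 0 0 0;0.5 -0.215 0 0 0 0 0;0.5 -0.24 0 0 0 0 0;0.5 -0.265 0 0 0 0 0;0.5 -0.29 0 0 0 0 0;0.5 -0.29 0 0 0 0 0'
python3 - <<'E'
from h import *
shares([-.145,.046,.014],SIDE)
from station import arm
f=arm.grab_frame("side"); np.savez("pics/side3.npz",**f);c=f["img"][70:240,240:420];cv2.imwrite("pics/s3.png",cv2.resize(c,None,fx=3.5,fy=3.5,interpolation=cv2.INTER_CUBIC)[:,:,::-1])
E
```

```text
t: 3.75
eef_pos: [0.5681, -0.108, 0.165]
ee_rot: [-3.141, 0.001, -2.829]
force: [-0.2, -0.6, 0.2]
width: 0.0436
now [-0.144   0.0454  0.015 ] shift [ 0.002 -0.003  0.003] turn [-0.     0.001  0.   ] t 3.75 F [-0.2 -0.6  0.2] rotbox [[-0.0, 1.0, -0.0], [1.0, 0.0, -0.0], [-0.0, -0.0, -1.0]] q [ 0.15  0.25 -0.29  0.   -1.03 -1.41]
```

View pics/s3.png

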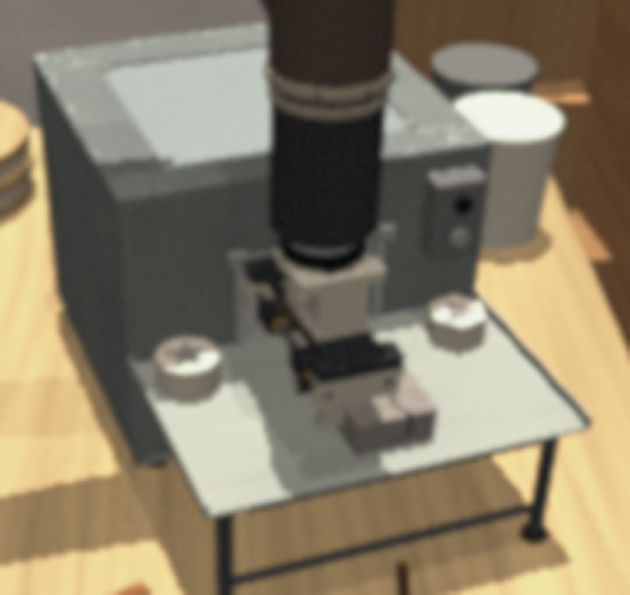

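```bash
python3 -m inch '0.5 0.06 0 0 0 0 0;0.5 0.08 0 -0.05 0 0 0;0.5 0.08 0 -0.2 0 0 0;0.5 0.08 0 -0.35 0 0 0;0.5 0.08 -0.05 -0.5 0 0 0;0.5 0 -0.2 -0.5 0 0 0;0.5 -0.16 -0.2 -0.5 0 0 0;0.5 -0.16 -0.2 -0.5 0 0 0;0.5 -0.16 -0.2 -0.5 0 0 0'
python3 - <<'E'
from h import *
shares([-.22,-.003,.165],tiltR(0))
from station import arm
for n in("side","top"):
  f=arm.grab_frame(n); np.savez(f"pics/{n}4.npz",**f)
f=load("side4");c=f["img"][70:240,240:420];cv2.imwrite("pics/s4.png",cv2.resize(c,None,fx=3.5,fy=3.5,interpolation=cv2.INTER_CUBIC)[:,:,::-1])
E
```

```text
t: 4.7
eef_pos: [0.6315, -0.1506, 0.3139]
ee_rot: [3.141, -0.001, -2.829]
force: [-0.9, 0.2, 0.4]
width: 0.044
now [-0.204  -0.0019  0.1639] shift [-0.004 -0.053 -0.004] turn [ 1.0e-03 -1.0e-03 -1.5e+00] t 4.7 F [-0.9  0.2  0.4] rotbox [[-0.0, 1.0, 0.0], [1.0, 0.0, 0.0], [0.0, 0.0, -1.0]] q [ 0.07  0.28  0.09 -0.   -1.39 -1.32]
```

View pics/s4.png

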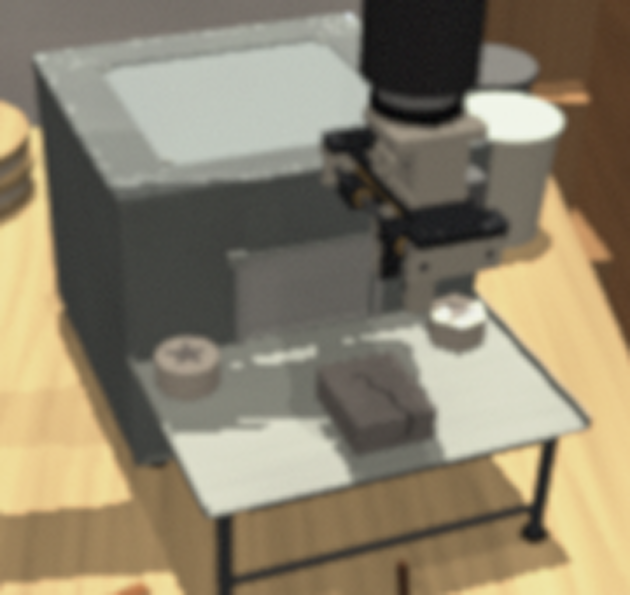

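Run:
```python
from h import *
g=load("side4")
cs=lambda p:[(240+(a+.5)/3.5-.5,70+(b+.5)/3.5-.5) for a,b in p]
B=w2b(onz(g,cs([(317,377),(401,357),(436,405),(351,426)]),.186));print(B.round(3),B.mean(0))
B=w2b(onz(g,cs([(360,452),(434,437)]),.15));print(B.round(3))
```

```text
[[-0.128  0.039  0.036]
 [-0.124 -0.049  0.036]
 [-0.205 -0.047  0.036]
 [-0.208  0.039  0.036]] [-0.16591223 -0.00434538  0.036     ]
[[-0.203  0.026  0.   ]
 [-0.206 -0.047  0.   ]]
```

```bash
python3 -m inch '0.5 0 0 0 0 0 -0.14;0.5 0 0 0 0 0 -0.28;0.5 0 -0.05 0 0 0 -0.42;0.5 0 -0.05 0 0 0 -0.56;0.5 0 -0.05 0 0 0 -0.7;0.5 0 -0.05 0 0 0 -0.84;0.5 0 -0.05 0 0 0 -0.98;0.5 0 -0.05 0 0 0 -1'
python3 - <<'E'
from h import *
shares([-.23,-.003,.17],tiltR(0))
E
```

```text
t: 5.6
eef_pos: [0.6348, -0.1649, 0.3163]
ee_rot: [-3.14, 0.0, -1.779]
force: [0.4, 0.8, -0.0]
width: 0.0436
now [-0.2187 -0.0007  0.1663] shift [ 0.029 -0.026 -0.012] turn [-0.002 -0.    -0.497] t 5.6 F [ 0.4  0.8 -0. ] rotbox [[-0.87, 0.5, -0.0], [0.5, 0.87, -0.0], [-0.0, -0.0, -1.0]] q [ 0.04  0.29  0.11  0.   -1.39 -0.25]
```

```bash
python3 -m inch '0.5 0.03 0 0 0 0 -0.14;0.5 0.03 0 -0.05 0 0 -0.28;0.5 0.03 0 -0.05 0 0 -0.42;0.5 0.03 0 -0.05 0 0 -0.5;0.5 0.03 0 -0.05 0 0 -0.5'
python3 - <<'E'
from h import *
shares([-.24,-.004,.17],tiltR(55))
E
```

```text
t: 6.1
eef_pos: [0.6331, -0.1737, 0.3309]
ee_rot: [-3.14, -0.0, -1.26]
force: [-0.3, 0.3, 0.1]
width: 0.044
now [-0.2265  0.0037  0.1809] shift [ 0.045 -0.026  0.036] turn [-0.002 -0.917 -0.001] t 6.1 F [-0.3  0.3  0.1] rotbox [[-1.0, 0.0, -0.0], [0.0, 1.0, -0.0], [0.0, -0.0, -1.0]] q [ 0.03  0.28  0.14  0.   -1.42  0.28]
```

Run:
```python
from h import *
f=load("top1");C=cloud(f)
for uv in [(378,172),(378,160),(370,195),(403,230),(343,200)]:
  print(uv,w2b(C[uv[1],uv[0]]).round(3))
C=w2b(C.reshape(-1,3))
m=(C[:,0]<-.27)&(C[:,0]>-.6)&(abs(C[:,1]+.0)<.15)&(C[:,2]>-.14)&(C[:,2]<.15)
print(C[m].min(0),C[m].max(0),m.sum())
g=load("side1");C=w2b(cloud(g).reshape(-1,3));m=(C[:,0]<-.27)&(C[:,0]>-.6)&(abs(C[:,1]+.0)<.2)&(C[:,2]>-.04)&(C[:,2]<.3);print(C[m].min(0),C[m].max(0),m.sum())
print(C[m&(C[:,2]>0)].round(2)[::5])
```

```text
(378, 172) [[-0.456  0.07  -0.101]]
(378, 160) [[-0.461  0.041 -0.071]]
(370, 195) [[-0.406  0.133 -0.063]]
(403, 230) [[-0.457  0.255 -0.031]]
(343, 200) [[-0.336  0.116 -0.139]]
[-0.5999843  -0.09017112 -0.13997721] [-0.31905387  0.14818605  0.04609705] 2121
[-0.49028495  0.03629887 -0.03999058] [-0.3892336   0.19997986  0.04561597] 208
[[-0.39  0.08  0.04]
 [-0.39  0.07  0.04]
 [-0.4   0.07  0.04]
 [-0.4   0.08  0.04]
 [-0.4   0.08  0.03]
 [-0.4   0.07  0.03]
 [-0.4   0.08  0.02]
 [-0.4   0.08  0.02]
 [-0.4   0.08  0.01]
 [-0.41  0.07  0.01]
 [-0.41  0.08  0.01]
 [-0.41  0.07  0.  ]
 [-0.45  0.12  0.01]
 [-0.46  0.12  0.01]]
```

```bash
python3 -m inch '0.5 0.02 -0.02 0 0 -0.14 0;0.5 0.04 -0.026 0 0 -0.28 0;0.5 0.045 -0.026 0 0 -0.42 0;0.5 0.045 -0.026 0 0 -0.56 0;0.5 0.045 -0.026 0 0 -0.7 0;0.5 0.045 -0.026 0 0 -0.84 0;0.5 0.045 -0.026 0 0 -0.917 0;0.5 0.045 -0.026 0 0 -0.917 0;0.5 0.045 -0.026 0 0 -0.917 0'
python3 - <<'E'
from h import *
shares([-.235,-.004,.015],tiltR(55))
from station import arm
for n in("side",):
  f=arm.grab_frame(n); np.savez(f"pics/{n}5.npz",**f)
cv2.imwrite("pics/s5.png",f["img"][:,:,::-1])
E
```

```text
t: 7.0
eef_pos: [0.6453, -0.1848, 0.3295]
ee_rot: [3.137, 0.958, -1.265]
force: [0.3, 0.1, 0.5]
width: 0.0439
now [-0.2408 -0.0045  0.1795] shift [0.437 0.    0.331] turn [-0.    -0.002 -0.004] t 7.0 F [0.3 0.1 0.5] rotbox [[-0.58, 0.0, 0.82], [0.0, 1.0, -0.0], [-0.82, 0.0, -0.58]] q [-0.43  0.72  0.81 -0.86 -2.22  0.4 ]
```

View pics/s5.png

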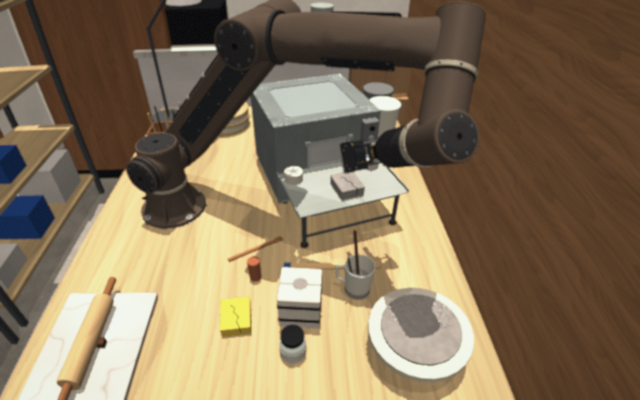

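```bash
python3 -m inch '0.5 0.12 0 0.08 0 0 0;0.5 0.24 0 0.17 0 0 0;0.5 0.34 0 0.25 0 0 0;0.5 0.42 0 0.31 0 0 0;0.5 0.437 0 0.325 0 0 0;0.5 0.437 0 0.325 0 0 0;0.5 0.437 0 0.325 0 0 0'
python3 - <<'E'
from h import *
shares([-.14,-.003,.015],tiltR(55))
from station import arm
for n in("side","top"):
  f=arm.grab_frame(n); np.savez(f"pics/{n}6.npz",**f)
f=load("side6");c=f["img"][70:240,260:480];cv2.imwrite("pics/s6.png",cv2.resize(c,None,fx=3.5,fy=3.5,interpolation=cv2.INTER_CUBIC)[:,:,::-1])
E
```

```text
t: 7.75
eef_pos: [0.6446, -0.1796, 0.1697]
ee_rot: [-3.137, 0.956, -1.253]
force: [-0.3, 0.6, 0.2]
width: 0.0441
now [-0.2357 -0.0055  0.0197] shift [-0.171  0.008  0.27 ] turn [-0.001 -0.004  0.003] t 7.75 F [-0.3  0.6  0.2] rotbox [[-0.58, -0.0, 0.82], [-0.0, 1.0, -0.0], [-0.82, -0.0, -0.58]] q [-0.41  0.82  0.61 -0.74 -1.99  0.64]
```

View pics/s6.png

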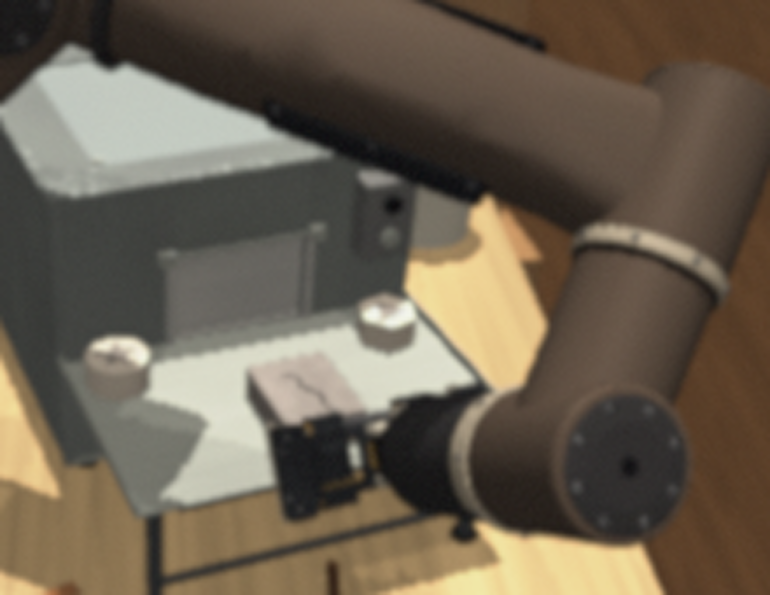

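Run:
```python
from h import *
g=load("side6");C=w2b(cloud(g).reshape(-1,3))
f=load("top6");D=w2b(cloud(f).reshape(-1,3))
for nm,A in(("side",C),("top",D)):
  A=A[(A[:,2]>.19)&(A[:,0]>-.7)]
  for x in np.arange(-.65,.5,.1):
    m=abs(A[:,0]-x)<.05
    if m.sum()>20:print(nm,x.round(2),m.sum(),"h",np.percentile(A[m,2],[2,98]).round(3),"y",np.percentile(A[m,1],[2,98]).round(3))
```

```text
side -0.65 2386 h [0.194 0.365] y [-0.555  0.031]
side -0.55 7136 h [0.201 0.492] y [-0.586  0.043]
side -0.45 8635 h [0.201 0.599] y [-0.618  0.03 ]
side -0.35 7165 h [0.21  0.586] y [-0.651  0.13 ]
side -0.25 6756 h [0.216 0.56 ] y [-0.682  0.279]
side -0.15 3268 h [0.205 0.543] y [-0.716  0.304]
side -0.05 2732 h [0.205 0.52 ] y [-0.747  0.282]
side 0.05 3160 h [0.195 0.493] y [-0.779  0.39 ]
side 0.15 1388 h [0.193 0.477] y [-0.813  0.441]
side 0.25 754 h [0.195 0.46 ] y [-0.845 -0.811]
side 0.35 596 h [0.196 0.438] y [-0.879 -0.845]
side 0.45 470 h [0.194 0.417] y [-0.909 -0.876]
top -0.65 57 h [0.245 0.268] y [-0.037  0.036]
top -0.55 2456 h [0.233 0.369] y [-0.089  0.044]
top -0.45 5461 h [0.2   0.438] y [-0.166  0.036]
top -0.35 4647 h [0.393 0.469] y [-0.14   0.118]
top -0.25 6205 h [0.434 0.515] y [0.01  0.261]
top -0.15 7720 h [0.468 1.18 ] y [0.117 0.293]
top -0.05 6821 h [0.33  0.519] y [0.083 0.272]
top 0.05 4918 h [0.222 0.486] y [0.156 0.38 ]
top 0.15 2533 h [0.195 0.352] y [0.268 0.446]
top 0.25 190 h [0.19  0.229] y [0.368 0.445]
```

Run:
```python
from h import *
f=load("top6");cv2.imwrite("pics/t6.png",f["img"][:,:,::-1])
```

```text
(no output)
```

View pics/t6.png

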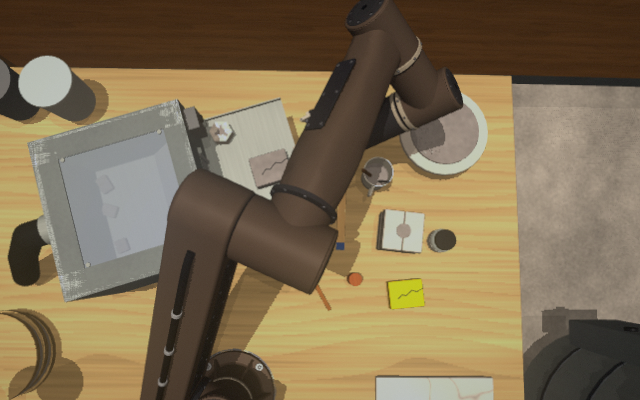

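```bash
python3 -m inch '0.5 -0.008 0.008 0.025 0 0 0;0.5 -0.026 0.008 0.052 0 0 0;0.5 -0.044 0.008 0.079 0 0 0;0.5 -0.062 0.008 0.106 0 0 0;0.5 -0.08 0.008 0.133 0 0 0;0.5 -0.098 0.008 0.16 0 0 0;0.5 -0.116 0.008 0.188 0 0 0;0.5 -0.134 0.008 0.215 0 0 0;0.5 -0.152 0.008 0.242 0 0 0;0.5 -0.171 0.008 0.27 0 0 0;0.5 -0.171 0.008 0.27 0 0 0'
python3 - <<'E'
from h import *
shares([-.08,-.003,.015],tiltR(55))
from station import arm
for n in("side","top"):
  f=arm.grab_frame(n); np.savez(f"pics/{n}7.npz",**f)
f=load("side7");c=f["img"][70:240,260:480];cv2.imwrite("pics/s7.png",cv2.resize(c,None,fx=3.5,fy=3.5,interpolation=cv2.INTER_CUBIC)[:,:,::-1])
f=load("top7");c=f["img"][80:280,170:350];cv2.imwrite("pics/t7.png",cv2.resize(c,None,fx=3,fy=3,interpolation=cv2.INTER_CUBIC)[:,:,::-1])
E
```

```text
t: 8.95
eef_pos: [0.6115, -0.0873, 0.1624]
ee_rot: [3.141, 0.962, -1.257]
force: [-0.8, -0.1, 0.7]
width: 0.0438
now [-0.1377 -0.0023  0.0124] shift [-0.117 -0.003  0.153] turn [0.001 0.002 0.001] t 8.95 F [-0.8 -0.1  0.7] rotbox [[-0.57, -0.0, 0.82], [-0.0, 1.0, 0.0], [-0.82, 0.0, -0.57]] q [-0.32  0.72  0.39 -0.76 -1.85  0.65]
```

View pics/s7.png

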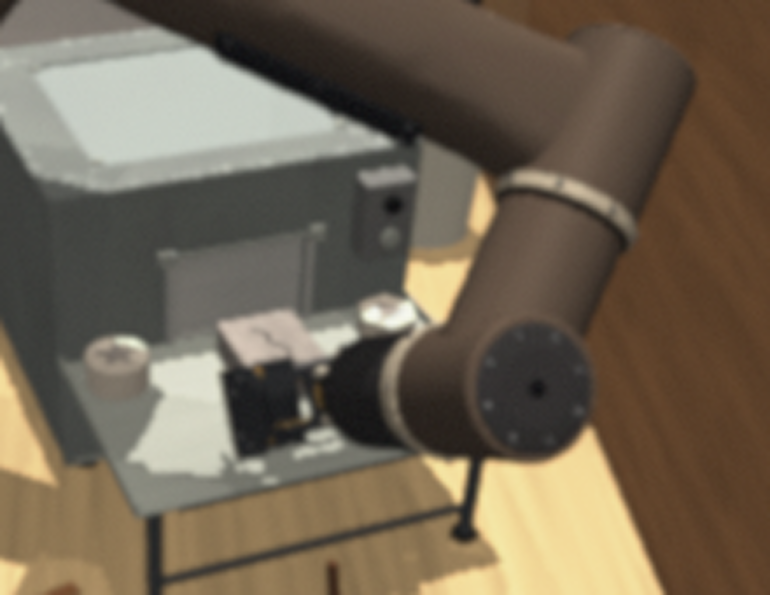

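View pics/t7.png

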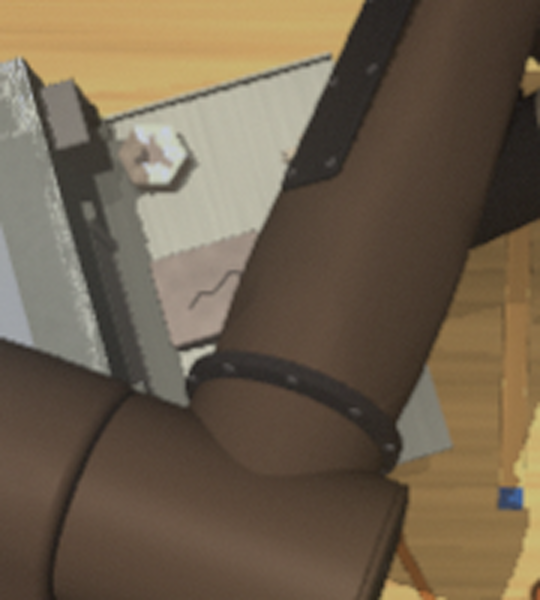

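Run:
```python
from h import *
f=load("top7");c=lambda p:[(170+(a+.5)/3-.5,80+(b+.5)/3-.5) for a,b in p]
print(w2b(onz(f,c([(151,258),(182,347)]),.186)).round(3))
g=load("side7");cs=lambda p:[(260+(a+.5)/3.5-.5,70+(b+.5)/3.5-.5) for a,b in p]
print(w2b(onz(g,cs([(218,327),(292,311)]),.186)).round(3))
D=w2b(cloud(f).reshape(-1,3))
A=D[(D[:,2]>.19)&(D[:,0]>-.7)&(abs(D[:,1])<.25)]
for x in np.arange(-.55,.4,.1):
    m=abs(A[:,0]-x)<.05
    if m.sum()>20:print(x.round(2),m.sum(),"h",np.percentile(A[m,2],[2,98]).round(3),"y",np.percentile(A[m,1],[2,98]).round(3))
shares([-.05,-.003,.017],tiltR(55))
```

```text
[[-0.035 -0.047  0.036]
 [-0.039  0.037  0.036]]
[[-0.04   0.034  0.036]
 [-0.037 -0.046  0.036]]
-0.55 124 h [0.229 0.263] y [-0.043  0.038]
-0.45 2736 h [0.222 0.367] y [-0.098  0.045]
-0.35 5757 h [0.199 0.438] y [-0.175  0.037]
-0.25 5605 h [0.394 0.504] y [-0.116  0.167]
-0.15 6694 h [0.462 0.559] y [0.047 0.247]
-0.05 5997 h [0.513 0.562] y [0.108 0.246]
0.05 4672 h [0.462 0.562] y [0.102 0.248]
0.15 186 h [0.43  0.475] y [0.214 0.25 ]
now [-0.1388 -0.0021  0.012 ] shift [-0.183 -0.003  0.233] turn [ 0.001  0.001 -0.   ] t 9.05 F [-0.1 -0.6  0.5] rotbox [[-0.57, -0.0, 0.82], [0.0, 1.0, 0.0], [-0.82, 0.0, -0.57]] q [-0.32  0.72  0.39 -0.76 -1.85  0.65]
```

```bash
python3 -m inch '0.5 -0.03 -0.003 0.015 0 0 0;0.5 -0.047 -0.003 0.039 0 0 0;0.5 -0.064 -0.003 0.063 0 0 0;0.5 -0.081 -0.003 0.087 0 0 0;0.5 -0.098 -0.003 0.111 0 0 0;0.5 -0.115 -0.003 0.135 0 0 0;0.5 -0.132 -0.003 0.16 0 0 0;0.5 -0.149 -0.003 0.184 0 0 0;0.5 -0.166 -0.003 0.208 0 0 0;0.5 -0.183 -0.003 0.233 0 0 0;0.5 -0.183 -0.003 0.233 0 0 0'
python3 - <<'E'
from h import *
shares([-.0,-.003,.016],tiltR(55))
from station import arm
for n in("side",):
  f=arm.grab_frame(n); np.savez(f"pics/{n}8.npz",**f)
f=load("side8");c=f["img"][50:220,260:480];cv2.imwrite("pics/s8.png",cv2.resize(c,None,fx=3.5,fy=3.5,interpolation=cv2.INTER_CUBIC)[:,:,::-1])
E
```

```text
t: 10.15
eef_pos: [0.5851, -0.0031, 0.1677]
ee_rot: [-3.141, 0.961, -1.257]
force: [-0.7, -0.5, -0.2]
width: 0.044
now [-0.0494 -0.0031  0.0177] shift [-0.09   0.     0.138] turn [0.001 0.001 0.001] t 10.15 F [-0.7 -0.5 -0.2] rotbox [[-0.57, -0.0, 0.82], [-0.0, 1.0, 0.0], [-0.82, -0.0, -0.57]] q [-0.23  0.63  0.24 -0.79 -1.75  0.64]
```

View pics/s8.png

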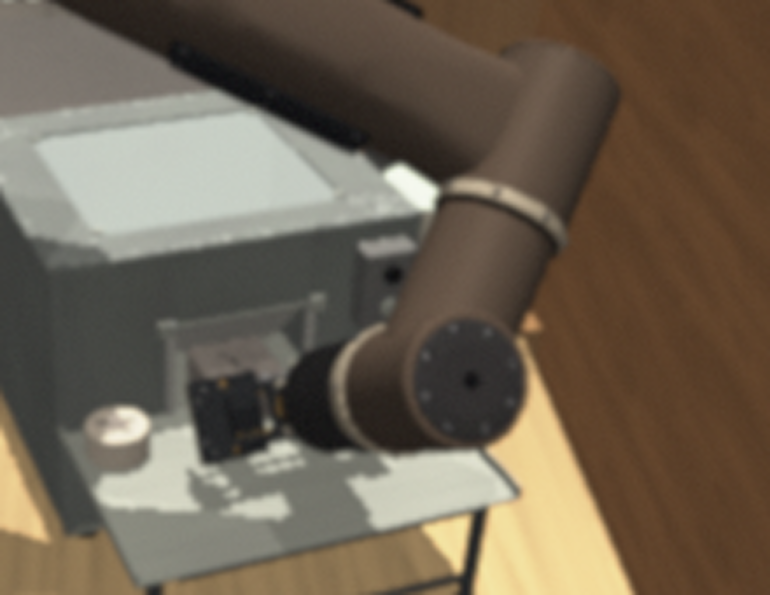

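Run:
```python
from h import *
g=load("side8");C=w2b(cloud(g))
for uv in [(560,250),(520,100),(450,150),(400,60),(470,380),(400,330),(310,390),(225,400),(255,380)]:
  u=int(260+uv[0]/3.5);v=int(50+uv[1]/3.5);print(uv,C[v,u].round(3))
```

```text
(560, 250) [-0.335 -0.116  0.314]
(520, 100) [-0.278 -0.098  0.408]
(450, 150) [-0.282 -0.042  0.38 ]
(400, 60) [-0.25  -0.014  0.435]
(470, 380) [-0.413 -0.002  0.273]
(400, 330) [-0.352  0.021  0.282]
(310, 390) [-0.253  0.041  0.176]
(225, 400) [-0.105  0.053  0.077]
(255, 380) [-0.105  0.026  0.094]
```

```bash
python3 -m inch '0.5 -0.014 0 0.024 0 0 0;0.5 -0.029 0 0.047 0 0 0;0.5 -0.044 0 0.07 0 0 0;0.5 -0.058 0 0.092 0 0 0;0.5 -0.073 0 0.115 0 0 0;0.5 -0.088 0 0.137 0 0 0;0.5 -0.088 0 0.137 0 0 0'
python3 - <<'E'
from h import *
shares([.017,-.003,.017],tiltR(55))
from station import arm
for n in("side","top"):
  f=arm.grab_frame(n); np.savez(f"pics/{n}9.npz",**f)
f=load("side9");c=f["img"][50:220,260:480];cv2.imwrite("pics/s9.png",cv2.resize(c,None,fx=3.5,fy=3.5,interpolation=cv2.INTER_CUBIC)[:,:,::-1])
f=load("top9");cv2.imwrite("pics/t9.png",f["img"][:,:,::-1])
E
```

```text
t: 10.9
eef_pos: [0.5706, 0.0423, 0.1659]
ee_rot: [-3.14, 0.96, -1.257]
force: [-0.0, -0.4, 0.9]
width: 0.0435
now [-0.0018 -0.0032  0.0159] shift [-0.039  0.001  0.049] turn [-0.     0.     0.001] t 10.9 F [-0.  -0.4  0.9] rotbox [[-0.57, -0.0, 0.82], [-0.0, 1.0, -0.0], [-0.82, -0.0, -0.57]] q [-0.18  0.59  0.17 -0.82 -1.69  0.63]
```

View pics/s9.png

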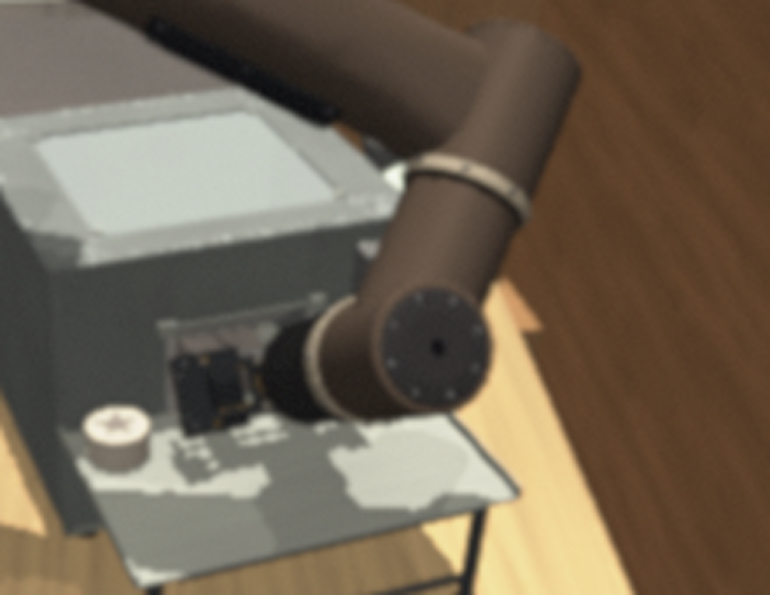

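View pics/t9.png

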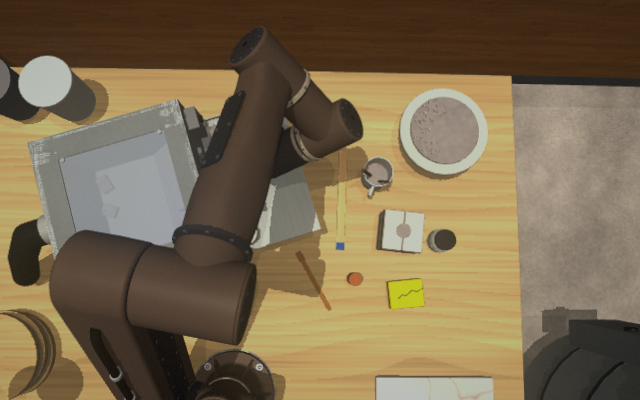

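```bash
python3 -m inch '0.5 -0.007 0 0.009 0 0 0;0.5 -0.014 0 0.018 0 0 0;0.5 -0.021 0 0.027 0 0 0;0.5 -0.028 0 0.036 0 0 0;0.5 -0.034 0 0.043 0 0 0;0.5 -0.034 0 0.043 0 0 0;0.5 -0.034 0 0.043 0 0 0'
python3 - <<'E'
from h import *
shares([.019,-.003,.017],tiltR(55))
from station import arm
for n in("side","top"):
  f=arm.grab_frame(n); np.savez(f"pics/{n}10.npz",**f)
f=load("top10");c=f["img"][80:300,20:260];cv2.imwrite("pics/t10.png",cv2.resize(c,None,fx=2.5,fy=2.5,interpolation=cv2.INTER_CUBIC)[:,:,::-1])
f=load("side10");c=f["img"][60:180,260:360];cv2.imwrite("pics/s10.png",cv2.resize(c,None,fx=5,fy=5,interpolation=cv2.INTER_CUBIC)[:,:,::-1])
E
```

```text
t: 11.7
eef_pos: [0.5651, 0.0582, 0.1661]
ee_rot: [3.141, 0.961, -1.259]
force: [-0.0, 0.7, 0.0]
width: 0.0438
now [ 0.015  -0.0029  0.0161] shift [-0.01  -0.     0.009] turn [ 0.001  0.001 -0.   ] t 11.7 F [-0.   0.7  0. ] rotbox [[-0.57, -0.0, 0.82], [0.0, 1.0, 0.0], [-0.82, 0.0, -0.57]] q [-0.16  0.57  0.14 -0.82 -1.67  0.62]
```

View pics/t10.png

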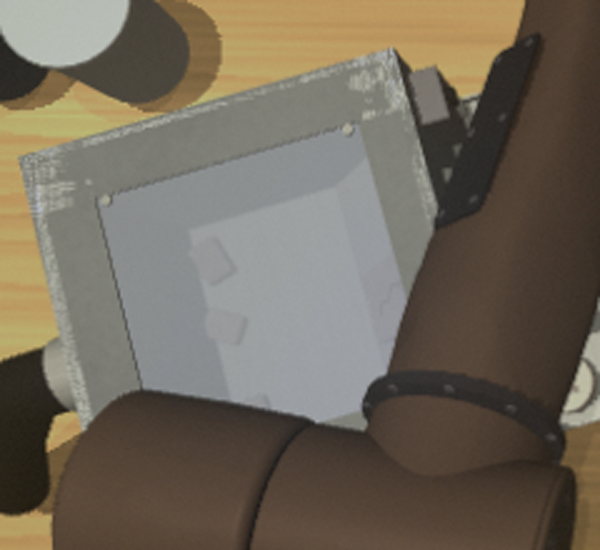

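View pics/s10.png

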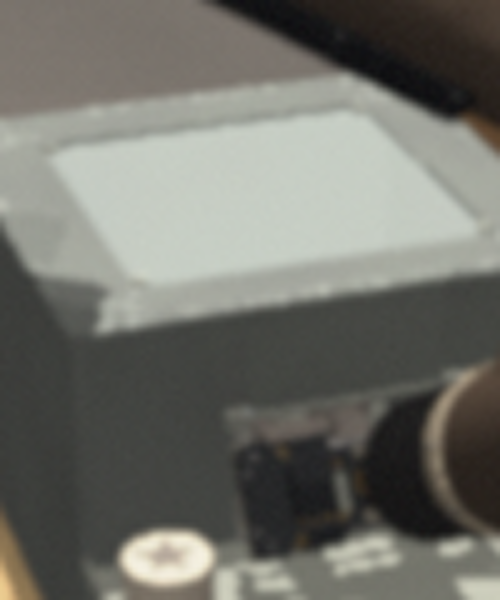

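Run:
```python
from h import *
f=load("top10")
for h in(.036,.02,0): print(h,w2b(onz(f,[(20+364/2.5,80+272/2.5),(20+380/2.5,80+340/2.5)],.15+h)).round(3))
from station import arm
f=arm.grab_frame("top");np.savez("pics/top11.npz",**f);c=cv2.convertScaleAbs(f["img"][150:240,130:200],alpha=1.6,beta=-60);cv2.imwrite("pics/t11.png",cv2.resize(c,None,fx=6,fy=6,interpolation=cv2.INTER_CUBIC)[:,:,::-1])
```

```text
0.036 [[ 0.118 -0.029  0.036]
 [ 0.12   0.045  0.036]]
0.02 [[ 0.122 -0.033  0.02 ]
 [ 0.125  0.042  0.02 ]]
0 [[ 0.127 -0.038 -0.   ]
 [ 0.13   0.038 -0.   ]]
```

View pics/t11.png

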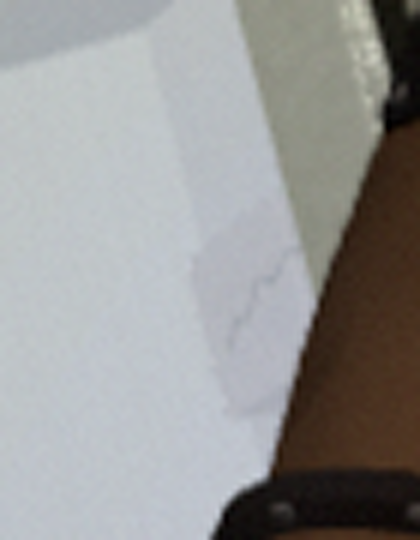

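```bash
python3 -m inch '0.5 0 0 0 0 0 0;0.5 0 0 0 0 0 0;0.5 0 0 0 0 0 0;0.5 0 0 0 0 0 0;0.5 0 0 0 0 0 0'
python3 - <<'E'
from h import *
from station import arm
f=arm.grab_frame("top");np.savez("pics/top12.npz",**f);c=cv2.convertScaleAbs(f["img"][150:240,130:200],alpha=1.6,beta=-60);cv2.imwrite("pics/t12.png",cv2.resize(c,None,fx=6,fy=6,interpolation=cv2.INTER_CUBIC)[:,:,::-1])
shares([.022,-.003,.017],tiltR(55))
E
```

```text
t: 12.35
eef_pos: [0.5655, 0.0575, 0.1663]
ee_rot: [3.142, 0.96, -1.258]
force: [-0.4, 0.4, -0.1]
width: 0.0439
now [ 0.0143 -0.003   0.0163] shift [-0.017  0.     0.02 ] turn [0. 0. 0.] t 12.4 F [-0.3 -0.3 -0.1] rotbox [[-0.57, -0.0, 0.82], [-0.0, 1.0, 0.0], [-0.82, -0.0, -0.57]] q [-0.16  0.57  0.15 -0.82 -1.67  0.62]
```

View pics/t12.png

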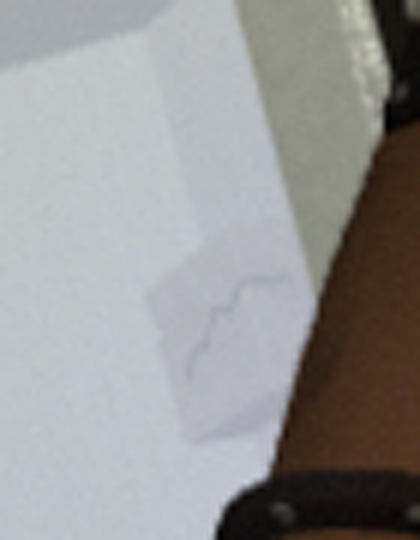

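```bash
python3 -m inch '0.5 0 0 0 0 0 0;0.5 0 0 0 0 0 0;0.5 0 0 0 0 0 0;0.5 0 0 0 0 0 0;0.5 0 0 0 0 0 0;0.5 0 0 0 0 0 0'
python3 - <<'E'
from h import *
from station import arm
f=arm.grab_frame("top");np.savez("pics/top13.npz",**f);c=cv2.convertScaleAbs(f["img"][130:250,90:200],alpha=1.6,beta=-60);cv2.imwrite("pics/t13.png",cv2.resize(c,None,fx=5,fy=5,interpolation=cv2.INTER_CUBIC)[:,:,::-1])
E
```

```text
t: 13.0
eef_pos: [0.5655, 0.0576, 0.1663]
ee_rot: [3.142, 0.96, -1.258]
force: [-0.1, -0.8, -0.4]
width: 0.0435
```

View pics/t13.png

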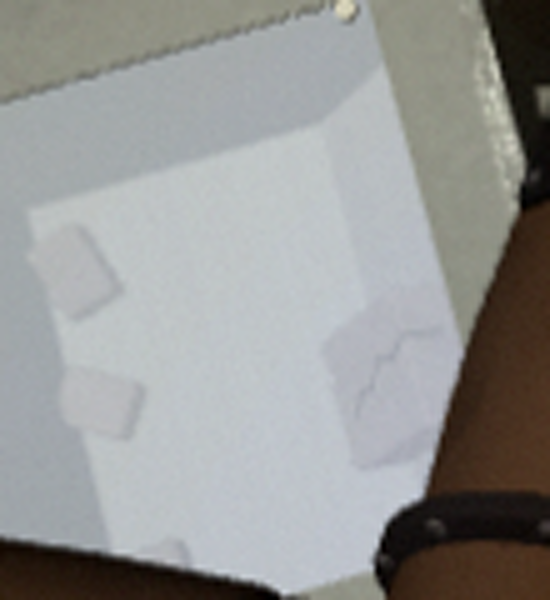

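Run:
```python
from h import *
f=load("top13")
uv=[(90+325/5,130+350/5),(90+360/5,130+468/5),(90+445/5,130+325/5)]
for h in(.0,-.03,-.06,-.096,-.12): print(h,w2b(onz(f,uv,.15+h)).round(3).tolist())
# chute bottom line / floor
print(w2b(onz(f,[(90+320/5,130+125/5),(90+362/5,130+300/5)],.03)).round(3))
C=w2b(cloud(f));
for u,v in [(168,205),(160,205),(172,200),(140,200)]:print(C[v,u].round(3))
```

```text
0.0 [[0.162, -0.017, -0.0], [0.161, 0.05, -0.0], [0.097, -0.012, -0.0]]
-0.03 [[0.171, -0.024, -0.03], [0.17, 0.044, -0.03], [0.105, -0.018, -0.03]]
-0.06 [[0.18, -0.031, -0.06], [0.178, 0.039, -0.06], [0.112, -0.025, -0.06]]
-0.096 [[0.191, -0.04, -0.096], [0.189, 0.032, -0.096], [0.121, -0.034, -0.096]]
-0.12 [[0.198, -0.046, -0.12], [0.196, 0.028, -0.12], [0.126, -0.039, -0.12]]
[[ 0.166 -0.178 -0.12 ]
 [ 0.17  -0.068 -0.12 ]]
[0.084 0.045 0.178]
[0.102 0.039 0.175]
[0.073 0.036 0.176]
[0.142 0.015 0.178]
```

```bash
python3 -m inch '0.5 0.02 0 -0.027 0 0 0;0.5 0.05 0 -0.068 0 0 0;0.5 0.08 0 -0.11 0 0 0;0.5 0.11 0 -0.16 0 0 0;0.5 0.15 0 -0.21 0 0 0;0.5 0.2 0 -0.29 0 0 0;0.5 0.26 0 -0.38 0 0 0;0.5 0.3 0 -0.45 0 0 0;0.5 0.22 0 -0.51 0 0 0;0.5 0.1 0 -0.59 0 0 0;0.5 -0.03 0 -0.68 0 0 0;0.5 -0.1 0 -0.73 0 0 0'
python3 - <<'E'
from h import *
from station import arm
for n in("side","top"):
  f=arm.grab_frame(n); np.savez(f"pics/{n}14.npz",**f)
f=load("top14");c=f["img"][70:310,10:340];cv2.imwrite("pics/t14.png",cv2.resize(c,None,fx=2.4,fy=2.4,interpolation=cv2.INTER_CUBIC)[:,:,::-1])
f=load("side14");c=f["img"][60:240,230:440];cv2.imwrite("pics/s14.png",cv2.resize(c,None,fx=3.3,fy=3.3,interpolation=cv2.INTER_CUBIC)[:,:,::-1])
shares([-.2,0,.16])
E
```

```text
t: 14.25
eef_pos: [0.6159, -0.099, 0.3202]
ee_rot: [-3.136, 0.956, -1.254]
force: [0.9, -0.8, 0.1]
width: 0.044
now [-0.1505 -0.0033  0.1713] shift [ 0.126  0.011 -0.113] turn [0. 0. 0.] t 14.35 F [ 0.9 -0.5  0.2] rotbox [[-0.58, 0.0, 0.82], [-0.01, 1.0, -0.0], [-0.82, -0.01, -0.58]] q [-0.35  0.6   0.58 -0.83 -2.07  0.45]
```

View pics/t14.png

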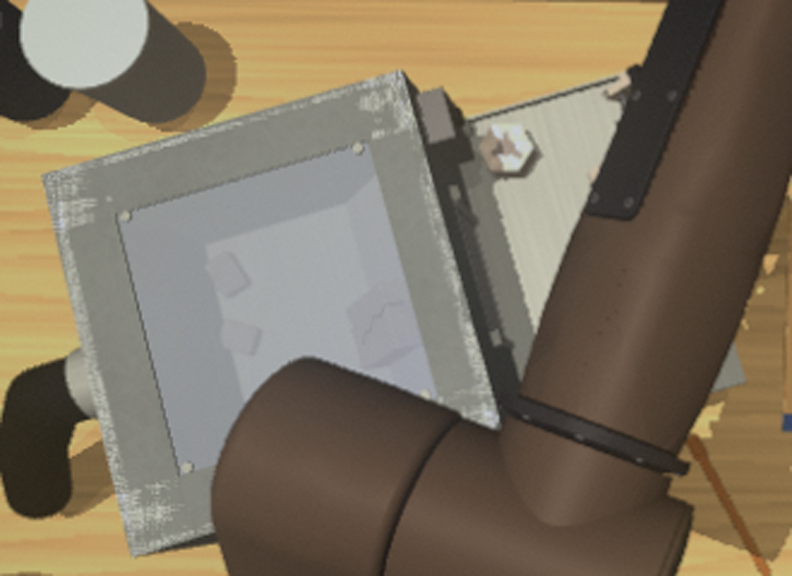

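View pics/s14.png

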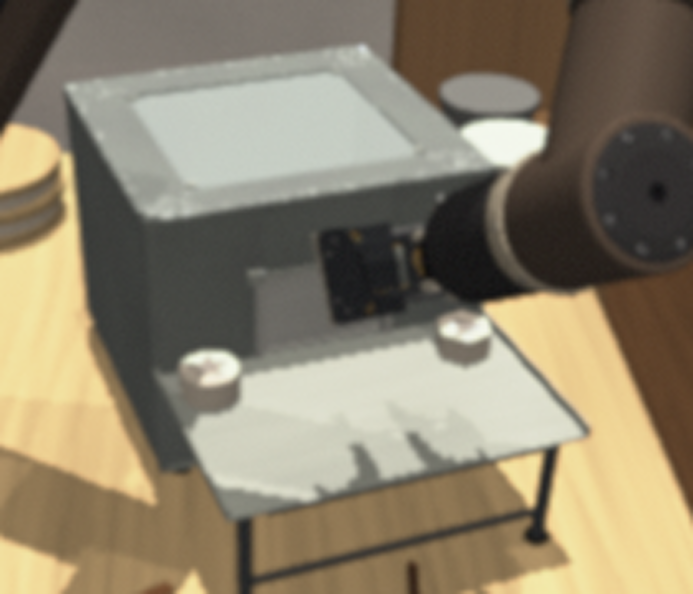

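```bash
python3 -m inch '0.5 -0.02 0 -0.15 0 0 0;0.5 -0.06 0 -0.28 0 0 0;0.5 -0.1 0 -0.35 0 0 0;0.5 -0.1 0 -0.35 0 0 0;0.5 -0.1 0 -0.35 0 0 0;0.5 -0.1 0 -0.35 0 0 0'
python3 - <<'E'
from h import *
from station import arm
for n in("side","top"):
  f=arm.grab_frame(n); np.savez(f"pics/{n}15.npz",**f)
f=load("side15");cv2.imwrite("pics/s15.png",f["img"][:,:,::-1])
a,b=load("side0"),load("side15")
C=w2b(cloud(b))
for x,y in [(285,150),(285,160),(300,155),(320,155)]:pass
# flap depth: points within opening region
P=C.reshape(-1,3);m=(abs(P[:,1])<.06)&(P[:,2]>.005)&(P[:,2]<.09)&(P[:,0]>-.03)&(P[:,0]<.1);print("flap x med",np.percentile(P[m,0],[5,50,95]).round(3),m.sum())
def centre(F,xy,hlo,hhi):
    P=w2b(cloud(F).reshape(-1,3));m=(np.hypot(P[:,0]-xy[0],P[:,1]-xy[1])<.05)&(P[:,2]>hlo)&(P[:,2]<hhi);return ((P[m].min(0)+P[m].max(0))/2).round(3),m.sum()
for nm,xy,l,h in(("round",(-.052,.142),.02,.05),("hex",(-.068,-.137),.02,.05)):
    print(nm,centre(a,xy,l,h),centre(b,xy,l,h))
shares([-.2,0,.2])
E
```

```text
t: 14.95
eef_pos: [0.6364, -0.1625, 0.3997]
ee_rot: [3.138, 0.962, -1.261]
force: [-0.3, -0.2, -0.7]
width: 0.0438
flap x med [-0.003  0.001  0.005] 641
round (array([-0.043,  0.143,  0.035]), np.int64(226)) (array([-0.043,  0.143,  0.035]), np.int64(229))
hex (array([-0.062, -0.138,  0.027]), np.int64(157)) (array([-0.061, -0.14 ,  0.028]), np.int64(153))
now [-0.2164 -0.003   0.25  ] shift [0.105 0.01  0.14 ] turn [0. 0. 0.] t 15.05 F [ 0.4  0.4 -1.4] rotbox [[-0.57, -0.0, 0.82], [0.0, 1.0, 0.0], [-0.82, 0.0, -0.57]] q [-0.43  0.66  0.87 -0.93 -2.29  0.28]
```

View pics/s15.png

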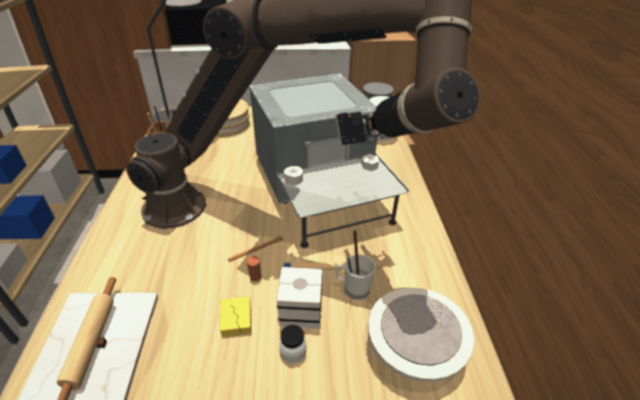

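Shelf empty, flap shut flush (wall-plane depth), moulds and bench items where they were, gripper free in the air.

```bash
python3 -c "
from station import arm
print(arm.job_done())"
```

```text
the job is handed in; nothing more can be done
None
```

The cracked grey clay block is in the reclaim box and the job is handed in at about 15 s of the 54 s allowed.

**What I did**
- I slid the block sideways with the half-open fingertips until it was square to the opening and centred on it.
- I tilted the tool 55° toward the box and pushed the block along the shelf, under the flap and over the inner edge. I never gripped or lifted it.
- I then drew the fingers straight back out and raised them clear.

**What the last checks showed**
- **Block:** Seen through the roof window, it lies on the chute with its front edge at the drawer floor. Its top front edge measured at x ≈ 0.19 m, against 0.195 m expected for that position. It had stopped moving, but it leans on the chute rather than lying flat in the drawer.
- **Flap:** It is shut, with its surface within about 5 mm of the front wall's outer face.
- **Moulds:** The round and hexagonal moulds moved 0 and 2 mm, which is within measurement noise.
- **Other bench items:** They looked unmoved in the pictures; I did not measure them.
- **Forces:** Wrist force stayed around 1 N at every reading I took. I only read it at the end of each move, so it does not show peaks during the pushes.

**One disagreement:** The two cameras differed by up to about 8 mm on the shelf's sideways position. I aimed for a line between them, and the block went in without touching the sides as far as I could see.

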